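# Fit the selector knob to a washer timer and hold it pressed

### The job

Take the selector knob with the bar grip out of the wooden parts rack, turn it so that the splines of its stem mesh with the cross-shaped socket in the hub of the washer timer, and push it fully home against the spring until its skirt sits flush on the hub. Finish while still holding the knob pressed home: do not let go, as the spring would lift it. Leave the other parts in the rack and the other things on the counter where they are.

Things in the scene. Friction and masses are not known exactly. Their poses are not given: they have to be found in the camera images.
- knob: Loose white selector knob, 55-115 g, upright in any of the rack's three holes. Origin: on its axis in the underside of its skirt (the shoulder), z up. Skirt: disc 48 mm across, z 0 to 10 mm. On it a bar grip, 44 mm long along x, 12 mm thick along y, z 9 to 37 mm: pinch it across the 12 mm. Its splined stem hangs below.
- knob_tip (a point): Lower end of the knob's stem, on the axis 40 mm below its origin, axes as the knob's. Round nose 6 mm across at the tip, 12.8 mm from 10 mm up. Four splines (a cross along x and y, 28 mm tip to tip, 8 mm thick) from 18 mm above the tip to the skirt, with wedge-shaped lower ends from 14 mm. Any quarter turn fits.
- hub_mouth (a point): Centre of the hub's top face, 62 mm above the counter; z up, x and y along the socket's arms. Hub: fixed grey 40 mm square boss, 12 mm proud of the timer's housing, sides along x and y; yaw varies. Its socket is a cross, 31 mm tip to tip, arms 10.5 mm wide, straight sides, over 40 mm deep. The knob is home when its origin is here.
- plunger (a joint): Travel (m) of the sprung plunger deep in the hub's socket: 0 up, grows as the knob's tip pushes it down. The tip meets it 10 mm before the knob is home; 0.010 with the knob home. The spring pushes back with 2 N at first contact, 9 N at home, and lifts the knob again if it is not kept pressed.
- timer: The timer module, a grey housing 130 (x) x 180 (y) x 50 mm tall, fixed on the counter, face up. Origin: centre of its underside. The hub's axis stands at its x 0, y +35 mm, inside an aluminium collar 72 mm across and 56 mm high; three low white keys (55 mm high) lie near its -y end.
- rack: Fixed wooden parts rack, 90 (x) x 270 (y) x 50 mm tall, origin at the centre of its underside. Three round through holes, 31 mm across, at x 0, y -90, 0 and +90 mm; each part's stem hangs in a hole and its head rests on the top.
- dial: Bystander in the rack: plain round dial, 42 mm across, 20 mm tall above the rack, no bar grip, smooth stem. Origin at the underside of its head.
- dome: Bystander in the rack: domed round cap, 40 mm across, 22 mm tall above the rack, no bar grip, smooth stem. Origin at the underside of its head.
- detergent: Bystander: white detergent bottle, 72 mm across, 160 mm tall. Origin: on its axis, on the counter.
- spray_can: Bystander: aluminium can, 52 mm across, 120 mm tall. Origin: on its axis, on the counter.
- mug: Bystander: white mug, 80 mm across, 90 mm tall. Origin: on its axis, on the counter.
- sheet_box: Bystander: carton 70 x 120 x 50 mm. Origin: on its axis, on the counter.
- jar: Bystander: small glass jar, 40 mm across, 45 mm tall. Origin: on its axis, on the counter.
- screwdriver: Bystander: screwdriver, 200 mm long, lying on the counter. Origin: at its middle, on the counter.
There are look-alikes about, which are no part of the job. What is shaped like the knob but pink is not meant.

How it is judged (in metres and radians):
On the way, in this order (a step that is already met when the one before it is completed fails the run):
1. the knob is lifted out of the rack, its shoulder 45 mm or more above the rack's top (z of knob in the frame of rack above 0.095 m), for 0.1 s.
2. the splines are meshed: the stem is in the hub, on its axis within 3 mm, its shoulder less than 18 mm above the hub (horizontal distance between knob and hub_mouth below 0.003 m and z of knob in the frame of hub_mouth below 0.018 m), for 0.1 s.
At the end, for the whole second after the job is handed in: Knob in the hub: on its axis within 3 mm, upright within 4 degrees, splines in line with the socket within 8 degrees, shoulder within 2 mm of the hub's top, plunger pressed 7.5 mm or more, fingers pressing on it (over 3 N); no other thing moved over 30 mm (horizontal distance between knob and hub_mouth below 0.003 m and z of knob in the frame of hub_mouth below 0.002 m and angle between knob's own z axis and vertical below 0.07 rad and (angle between the x axis of knob and the x axis of hub_mouth, either way round below 0.14 rad or angle between the x axis of knob and the y axis of hub_mouth, either way round below 0.14 rad) and value of joint plunger above 0.0075 m and contact force between the fingers and knob above 3 N and distance of each of dial, dome, detergent, spray_can, mug, sheet_box, jar, screwdriver from where it was at the start of the episode below 0.03 m); the arm keeps its last pose, push and grip.
It fails at once if another part or thing on the counter is moved by more than 30 mm (distance of any of dial, dome, detergent, spray_can, mug, sheet_box, jar, screwdriver from where it was at the start of the episode above 0.03 m).
It also fails if it takes over 45 s, if anything falls off the work surface, if the arm or the gripper's body presses on something with over 40 N, if the wrist force passes 120 N, or if a joint passes its speed limit or range.

### The arm

A 6-joint arm with a two-finger parallel gripper is mounted at the origin on the work surface. World frame = base frame: x ahead of the robot, y to its left, z up, the work surface at z = 0. Lengths are in mm, angles in rad, forces in N, time in s.
With the tool pointing down it reaches from about 350 to 875 mm from the base axis. Payload 4.2 kg.
Tool frame: the origin (TCP) lies between the finger pads; the fingertips stand 25 mm ahead of it and the grasp point (between the pads) lies 6 mm ahead of it; z points along the fingers, y is the line along which they close (so a half turn about z gives the same grasp; the last joint's range is limited). The gripper opens to 85 mm and grips with 20 to 120 N. Pads are 22 mm wide; open, the fingers measure 114 mm over their backs; the gripper's body (76 mm by 85 mm) begins 54 mm behind the grasp point. The pads swing forward as they close: fully open they stand 13 mm farther back than shut.
Start: joints at [-0.863, 0.385, 0.008, 0, -1.194, -0.259], TCP at [271.19, -563.077, 256.312] pointing down, gripper open.
Joint ranges: [-3.14, 3.14], [-1.21, 2.06], [-1.07, 1.41], [-3.16, 2.05], [-2.99, -0.16], [-3.1, 3.1]. Speed limits (rad/s): [2.79, 2.79, 3.14, 3.14, 3.14, 3.14].

### API

Orientations are given as a unit quaternion [x, y, z, w].
In Python, from bench import arm gives the robot as it stands.
- The arm moves only by the shell command python3 -m pendant 'ROWS'. ROWS is JSON, a list of rows, each a list of 7 numbers: the shift along the tool's x, y, z in m, then the turn, a rotation vector about the tool's x, y, z in degrees, then the finger opening in m, from 0 to 0.0854. In form: [[x, y, z, wx, wy, wz, fingers], ...]. A call has 1 to 12 rows; each row shifts and turns the commanded pose from where the row before left it, along the tool's axes as they then stand; what a row does not reach is not made up. A row lasts 1/10 s, in which the tool goes at most 50 mm and 8.59 degrees, less where a joint would pass 70% of its speed; a pose out of reach is approached as far as the arm can. A call is refused whole if a number of a shift passes 0.05 or a number of a turn 8.59, either way. A call with a gripper value outside its range is refused whole. The fingers move at their own pace and stop on an object; the grip force is fixed at half the most. Time passes only in rows, so rows that do not move let the fingers close. It gives the time, the measured TCP pose, the force, the opening and the grip force at its end, in the units of the state.
- arm.read_state(): the state, without advancing time (a new reading comes with each control period).
- arm.get_image(name): name is "side" or "top"; returns a dict with "image" (420x560x3 uint8, red, green, blue), "fx", "fy", "cx", "cy" (pixels), "xyz" and "rotation" of the camera in the world. Camera axes: x right, y down, z forward; pixel columns grow to the right and rows downward; lengths in mm; the calibration is good to about 2 mm. A picture is of the moment at which its call begins. There is no depth.
- arm.job_done(): hands the job in; it is judged then, once.
The state is a dict: "clock": time; "joints": joint angles; "joint_vel": joint speeds; "joint_efforts": joint torques, N m; "position": TCP position; "ee_rot": TCP orientation; "contact_force": force on the tool from outside, world axes, zero at the start; "wrist_torque": the same for the moment, N m; "gripper_width": finger opening in mm; "grasp_force": force on a finger pad.
Only numpy, scipy, OpenCV 4.12 (cv2) and the standard library are available. Lean on these libraries where they do the work, as an engineer would, in place of code of your own. Each camera call takes 0.05 s, during which the arm holds its last target. There are 200 camera calls.

## Working session

There is one attempt and no reset: what is moved stays moved. The work goes in short steps, Python scripts to look and compute and a shell command to move; the robot and the scene stay as the last step left them, time stands still between calls to the robot, and variables do not carry over. Pictures are saved under pics/ and viewed, at most 10 in all, crops included, and the job is handed in when it is done.

```bash
mkdir -p pics
cat > h.py <<'E'
import numpy as np,cv2
from bench import arm
def get(n,save=None):
    d=arm.get_image(n)
    if save: cv2.imwrite('pics/'+save,cv2.cvtColor(np.array(d['image']),cv2.COLOR_RGB2BGR))
    return d
def ray(d,u,v,z):
    R=np.array(d['rotation']).reshape(3,3);o=np.array(d['xyz'])
    r=R@np.array([(u-d['cx'])/d['fx'],(v-d['cy'])/d['fy'],1]);return o+r*(z-o[2])/r[2]
def proj(d,p):
    R=np.array(d['rotation']).reshape(3,3);c=R.T@(np.array(p,float)-np.array(d['xyz']))
    return np.array([d['fx']*c[0]/c[2]+d['cx'],d['fy']*c[1]/c[2]+d['cy']])
E
python3 - <<'E'
from h import *
for n in('top','side'):
    d=get(n,n+'0.png');print(n,d['fx'],d['cx'],d['cy'],d['xyz'],d['rotation'])
print(arm.read_state())
a=[cv2.imread(f'pics/{n}0.png') for n in('top','side')]
E
```

```text
top 498.62648280626536 271.4962402300791 210.76832190639618 [ 376.53452853    4.98908978 1085.5507292 ] [ 0.71253508 -0.69745875  0.06024321 -0.04707242]
side 464.7387288214216 279.54732709633356 215.70304351392335 [-7.88409636e-01  6.21648120e+02  9.67426621e+02] [-0.34695751  0.86359321 -0.34349301  0.12585629]
{'clock': 0.1, 'joints': array([-8.63367048e-01,  3.85499521e-01,  6.79020238e-03, -4.03885708e-04,
       -1.19400871e+00, -2.58630992e-01]), 'joint_vel': array([-0.00146417, -0.00051342,  0.0024075 ,  0.00206752,  0.00058693,
        0.00152297]), 'joint_efforts': array([-6.91944442e-04, -3.93319273e+01,  1.88929367e+01,  4.19794410e+00,
       -2.56631349e-03, -4.12396304e-07]), 'position': array([ 271.00959602, -562.6780235 ,  255.33439933]), 'ee_rot': array([-2.22447888e-01,  9.74944090e-01,  9.38103085e-04, -2.80050612e-04]), 'contact_force': array([ 0.51298426, -0.5576105 , -0.49792068]), 'wrist_torque': array([ 0.04254271, -0.03185127,  0.10110665]), 'grasp_force': 0.0, 'gripper_width': 85.24338384423174}
```

View pics/top0.png

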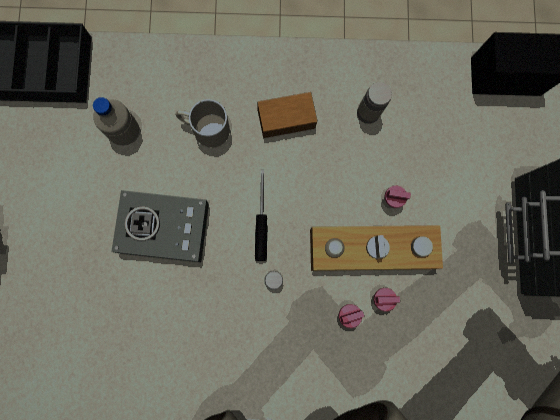

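View pics/side0.png

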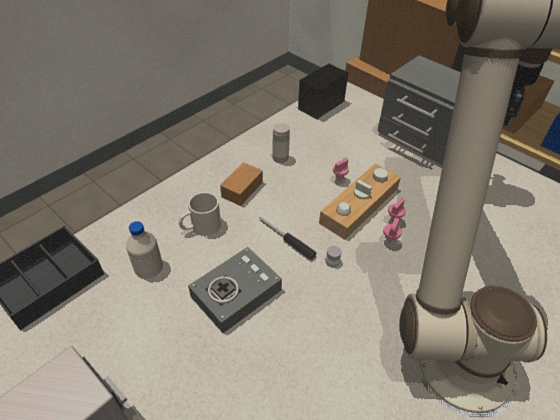

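The top view shows the rack at about (377,248). In its holes are round parts at (335,247) and (423,246), and a white bar-grip knob at (378,247). Three pink look-alikes sit at (397,196), (386,299) and (350,316), and the hub is at about (142,223). I choose the white knob at (378,247), and will check it in a close crop next.

```bash
sed -i "s/np.array(d\['rotation'\]).reshape(3,3)/Rotation.from_quat(d['rotation']).as_matrix()/; 1a from scipy.spatial.transform import Rotation" h.py
python3 - <<'E'
from h import *
t=get('top');s=get('side')
A=cv2.cvtColor(np.array(t['image']),cv2.COLOR_RGB2BGR);B=cv2.cvtColor(np.array(s['image']),cv2.COLOR_RGB2BGR)
f=lambda I,x,y,w:cv2.resize(I[y-w:y+w,x-w:x+w],(390,295*390//295),interpolation=cv2.INTER_CUBIC)[:,:]
def c(I,x,y,w,h): return cv2.resize(I[y-h:y+h,x-w:x+w],(400,300),interpolation=cv2.INTER_CUBIC)
cv2.imwrite('pics/c1.png',np.vstack([np.hstack([c(A,378,247,32,24),c(A,142,223,32,24)]),np.hstack([c(B,362,190,32,24),c(B,223,289,32,24)])]))
def rect(mask,d,z):
    cs,_=cv2.findContours(mask.astype(np.uint8),cv2.RETR_EXTERNAL,cv2.CHAIN_APPROX_NONE)
    k=max(cs,key=cv2.contourArea)[:,0]
    P=np.array([ray(d,u,v,z)[:2] for u,v in k],np.float32)
    return cv2.minAreaRect(P)
hsv=cv2.cvtColor(A,cv2.COLOR_BGR2HSV)
m=(hsv[...,0]>8)&(hsv[...,0]<28)&(hsv[...,1]>90)&(hsv[...,2]>90);m[:200]=0;m[290:]=0
print('rack',rect(m,t,50))
m=(hsv[...,2]<125)&(hsv[...,2]>0);m[:180]=0;m[275:]=0;m[:,:100]=0;m[:,220:]=0
print('timer',rect(m,t,50))
for p,z in(((378,247),87),((142,223),62)): print(ray(t,*p,z))
for p,z in(((362,187),87),((223,289),62)): print(ray(s,*p,z))
E
```

```text
rack ((463.5504150390625, -234.5165557861328), (89.5357666015625, 269.8155212402344), 1.8303461074829102)
timer ((491.5179748535156, 216.59609985351562), (192.7548370361328, 148.56861877441406), 84.82733154296875)
[ 460.77784014 -227.95310861   87.        ]
[501.87054567 253.46426968  62.        ]
[ 458.69507235 -224.58092588   87.        ]
[497.35647212 256.16306838  62.        ]
```

View pics/c1.png

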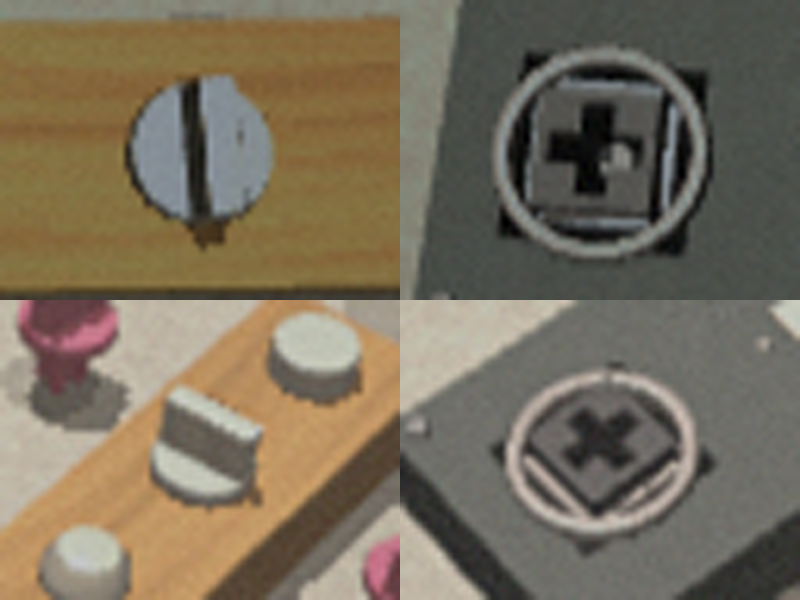

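The crop confirms the white bar-grip knob, with its bar across the rack's length. The hub cross is at about (141,223) in the top view and (223,288) in the side view. Next I turn the edge pixels into poses.

```bash
cat > m.py <<'E'
from h import *
def big(mask):
    n,l,st,c=cv2.connectedComponentsWithStats(mask.astype(np.uint8));k=1+np.argmax(st[1:,4]);return l==k,st[k],c[k]
E
python3 - <<'E'
from m import *
t=get('top');s=get('side')
T=lambda x,y,X,Y:(X+x/6.25,Y+y/6.25)
def P(d,l,off,z): return np.array([ray(d,*T(x-off[0],y-off[1],off[2],off[3]),z)[:2] for x,y in l])
ang=lambda v:np.degrees(np.arctan2(v[1],v[0]))%180
for n,d,l,o in(('top',t,[(595,100),(592,195),(545,148),(642,155)],(400,0,110,199)),('side',s,[(572,413),(632,472),(632,412),(568,465)],(400,300,191,265))):
    p=P(d,l,o,62);print(n,'hub tips',p.round(1).tolist(),'c',p.mean(0).round(1),'ang',ang(p[1]-p[0]),ang(p[3]-p[2]),'len',np.linalg.norm(p[1]-p[0]),np.linalg.norm(p[3]-p[2]))
p=P(t,[(540,88),(657,93),(650,215),(527,208)],(400,0,110,199),62);print('hub sq',p.mean(0),[ang(p[i]-p[i-1]) for i in range(4)],[np.linalg.norm(p[i]-p[i-1]) for i in range(4)])
p=P(t,[(200,82),(210,212)],(0,0,346,223),87);print('bar edge top',p,ang(p[1]-p[0]))
p=P(s,[(172,388),(262,430),(253,442),(165,400)],(0,300,330,166),87);print('bar side',p,p.mean(0),[ang(p[i]-p[i-1]) for i in range(4)])
# skirt from top: white blob
A=np.array(t['image']);hsv=cv2.cvtColor(A,cv2.COLOR_RGB2HSV)
print(cv2.minEnclosingCircle(np.argwhere(((hsv[...,1]<70)&(hsv[...,2]>90))[225:272,360:400])[:,::-1].astype(np.float32)))
# dark cross centroid
for n,d,(x0,x1,y0,y1) in(('top',t,(130,154,211,235)),('side',s,(207,239,275,302))):
    g=cv2.cvtColor(np.array(d['image']),cv2.COLOR_RGB2GRAY)[y0:y1,x0:x1]
    print(n,'\n'.join(' '.join('%3d'%v for v in r) for r in g))
E
```

```text
top hub tips [[518.5, 256.1], [486.9, 255.2], [502.1, 271.5], [500.5, 239.6]] c [502.  255.6] ang 1.6069721427878108 87.1150886309065 len 31.539649021065404 31.94974151913971
side hub tips [[517.1, 252.4], [481.7, 254.4], [501.4, 236.5], [500.9, 268.8]] c [500.3 253. ] ang 176.67132660491208 90.8942141404735 len 35.44191901713974 32.25766397904
hub sq [501.55086512 255.5677598 ] [np.float64(177.43920118104273), np.float64(88.82562497476114), np.float64(179.98085733343677), np.float64(87.97949577522245)] [np.float64(39.91152252489773), np.float64(38.54468751129111), np.float64(40.503652588315234), np.float64(40.33136044568851)]
bar edge top [[ 482.77101888 -228.22953523]
 [ 440.91978912 -230.92732667]] 3.6882667434547898
bar side [[ 484.50017488 -238.53904395]
 [ 439.53857607 -244.57343191]
 [ 437.87291295 -235.4755315 ]
 [ 481.98282336 -229.97348046]] [ 460.97362182 -237.14037195] [np.float64(106.37764614494917), np.float64(7.644104514307742), np.float64(100.37493320003834), np.float64(7.1100678205569094)]
((19.5, 10.53125), 22.162166595458984)
top 108 136 136 103  68  62  94  61  56
[... 5029 characters left out ...]
  49  42  68 102 166 146  90  83 129 176 165 105  86 100 110
114 109 104 103 160 190 163 100  72  85 144 168 118  59  65  59  51  36  65 101 136 115  94 111 156 177 163 108  70 100 113 110
112 112 104 101 106 162 189 174 150  91  94 141 169 114  56  35  57  83 100 121 105 109 150 171 185 153 108  74  97 109 112 113
110 108 111 113  94 105 141 179 187 169 154 141 161 163 107  77 110 164 166 148 160 167 183 156 126  98  75 100 111 113 113 112
109 108 110 113 105 101  94 109 142 179 194 186 187 185 173 169 172 183 188 189 192 161 147 100  79  72  96 113 110 111 112 113
112 113 112 107 110 111 101  93  97 111 121 139 168 186 182 186 183 163 159 136 121  95  88  87 102 102 111 110 112 112 109 112
```

```bash
python3 -m pendant '[[0,0,0,0,0,6.9,0.05],[0,0,0,0,0,6.9,0.05],[0,0,0,0,0,6.9,0.05],[-0.0244,0.0344,0,0,0,0,0.05],[-0.0244,0.0344,0,0,0,0,0.05],[-0.0244,0.0344,0,0,0,0,0.05],[-0.0244,0.0344,0,0,0,0,0.05],[-0.0244,0.0344,0,0,0,0,0.05],[-0.0244,0.0344,0,0,0,0,0.05],[-0.0244,0.0344,0,0,0,0,0.05],[-0.0244,0.0344,0,0,0,0,0.05],[-0.0244,0.0344,0,0,0,0,0.05]]'
cat >> h.py <<'E'
def to(x,y,z,yaw):
    "remaining tool-frame shift (mm) and turn (deg); yaw = world yaw of knob x, i.e. tool y at yaw+90"
    s=arm.read_state();R=Rotation.from_quat(s['ee_rot']).as_matrix();p=np.array(s['position'])
    cur=np.degrees(np.arctan2(R[1,1],R[0,1]))-90
    print('pos',p.round(1),'yaw',round(cur,2),'tilt',np.degrees(np.arccos(-R[2,2])).round(2),'shift',(R.T@(np.array([x,y,z])-p)).round(1),'turn',round(cur-yaw,2),'F',np.array(s['contact_force']).round(1),'w',round(s['gripper_width'],1),'g',round(s['grasp_force'],1),'t',round(s['clock'],2))
E
sleep 0; python3 -c "
from h import *
to(462.5,-235.5,87,5)"
```

```text
clock: 1.5
position: [463.5, -233.8, 256.6]
ee_rot: [-0.044, 0.999, -0.0, 0.0]
contact_force: [0.5, -1.2, 0.5]
gripper_width: 50.1
grasp_force: 0.0
pos [ 463.5 -233.8  256.6] yaw 5.02 tilt 0.03 shift [  1.2  -1.5 169.6] turn 0.02 F [ 0.5 -1.2  0.5] w 50.1 g 0.0 t 1.5
```

```bash
python3 -m pendant '[[0.001,-0.0015,0.03,0,0,0,0.05],[0,0,0.03,0,0,0,0.05],[0,0,0.03,0,0,0,0.05],[0,0,0.03,0,0,0,0.05],[0,0,0.025,0,0,0,0.05],[0,0,0.015,0,0,0,0.05],[0,0,0.008,0,0,0,0.05],[0,0,0,0,0,0,0.05]]'
python3 - <<'E'
from h import *
to(462.5,-235.5,88,5)
t=get('top');s=get('side')
c=lambda d,x,y:cv2.resize(cv2.cvtColor(np.array(d['image']),cv2.COLOR_RGB2BGR)[y-36:y+36,x-36:x+36],(400,400),interpolation=cv2.INTER_CUBIC)
cv2.imwrite('pics/c2.png',np.hstack([c(t,378,247),c(s,362,185)]))
E
```

```text
clock: 2.3
position: [461.6, -237.0, 87.5]
ee_rot: [-0.044, 0.999, 0.0, -0.001]
contact_force: [-0.8, -0.1, 0.8]
gripper_width: 49.6
grasp_force: 0.0
pos [ 461.6 -237.    87.5] yaw 5.02 tilt 0.12 shift [-1.   1.4 -0.5] turn 0.02 F [-0.8 -0.1  0.8] w 49.6 g 0.0 t 2.3
```

View pics/c2.png

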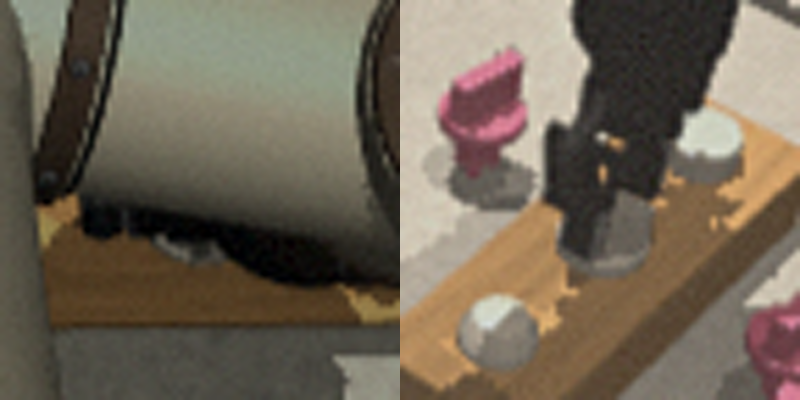

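The fingers straddle the bar: one is in front of it in the side view at about (590,190) in the crop, and nothing else is touched. I close and lift.

```bash
python3 -m pendant '[[0,0,-0.001,0,0,0,0.03],[0,0,0,0,0,0,0.0],[0,0,0,0,0,0,0],[0,0,0,0,0,0,0],[0,0,0,0,0,0,0],[0,0,0,0,0,0,0]]'; python3 -c "
from h import *
to(462.5,-235.5,190,5)"
```

```text
clock: 3.0
position: [462.6, -237.0, 90.3]
ee_rot: [-0.044, 0.999, -0.0, 0.001]
contact_force: [-1.1, 2.8, 6.2]
gripper_width: 10.8
grasp_force: 60.1
pos [ 462.6 -237.    90.3] yaw 5.04 tilt 0.09 shift [ -0.2   1.5 -99.7] turn 0.04 F [-1.1  2.8  6.2] w 10.8 g 60.1 t 3.0
```

```bash
python3 -m pendant '[[0,0,-0.01,0,0,0,0],[0,0,-0.015,0,0,0,0],[0,0,-0.02,0,0,0,0],[0,0,-0.02,0,0,0,0],[0,0,-0.02,0,0,0,0],[0,0,-0.015,0,0,0,0],[0,0,0,0,0,0,0],[0,0,0,0,0,0,0]]'
python3 - <<'E'
from h import *
to(462.5,-235.5,190,5)
s=get('side','s3.png')
cv2.imwrite('pics/c3.png',cv2.resize(cv2.imread('pics/s3.png')[90:240,290:440],(600,600),interpolation=cv2.INTER_CUBIC))
E
```

```text
clock: 3.8
position: [461.6, -236.9, 189.1]
ee_rot: [-0.044, 0.999, 0.0, -0.0]
contact_force: [0.1, -0.1, -0.9]
gripper_width: 11.0
grasp_force: 59.0
pos [ 461.6 -236.9  189.1] yaw 4.99 tilt 0.03 shift [-1.1  1.3 -0.9] turn -0.01 F [ 0.1 -0.1 -0.9] w 11.0 g 59.0 t 3.8
```

View pics/c3.png

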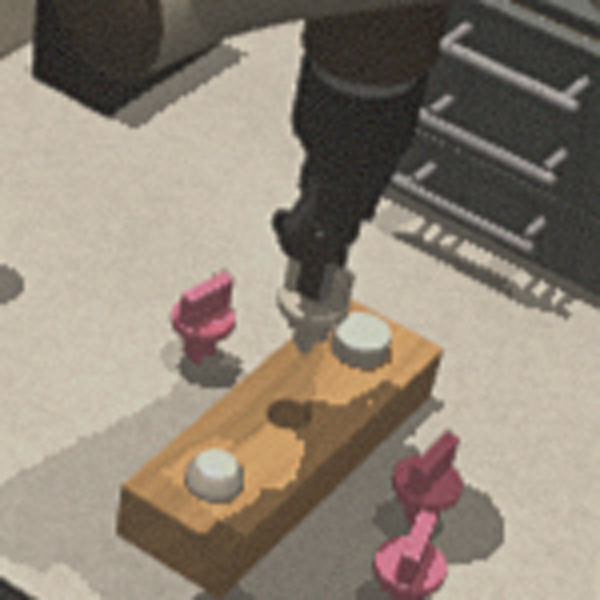

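The knob is in the grip, upright, with its stem tip at about (305,350) in the crop, clear of the rack. Now over to the hub.

```bash
python3 -m pendant '[[0,0,0,0,0,3.3,0],[0,0,0,0,0,3.2,0],[-0.0014,0.015,0,0,0,0,0],[-0.0014,0.025,0,0,0,0,0],[-0.0014,0.028,0,0,0,0,0],[-0.0014,0.028,0,0,0,0,0],[-0.0014,0.028,0,0,0,0,0],[-0.0014,0.028,0,0,0,0,0],[-0.0014,0.028,0,0,0,0,0],[-0.0014,0.028,0,0,0,0,0],[-0.0014,0.028,0,0,0,0,0],[-0.0014,0.028,0,0,0,0,0]]' >/dev/null
python3 -m pendant '[[-0.0014,0.028,0,0,0,0,0],[-0.0014,0.028,0,0,0,0,0],[-0.0014,0.028,0,0,0,0,0],[-0.0014,0.028,0,0,0,0,0],[-0.0014,0.028,0,0,0,0,0],[-0.0014,0.028,0,0,0,0,0],[-0.0014,0.028,0,0,0,0,0],[-0.0014,0.017,0,0,0,0,0],[-0.0014,0.01,0,0,0,0,0],[0,0,0,0,0,0,0],[0,0,0,0,0,0,0]]' >/dev/null
python3 - <<'E'
from h import *
to(501,254.5,190,-1.5)
s=get('side','s4.png');t=get('top','t4.png')
f=lambda n,x,y,w:cv2.resize(cv2.imread('pics/'+n)[y-w:y+w,x-w:x+w],(400,400),interpolation=cv2.INTER_CUBIC)
cv2.imwrite('pics/c4.png',np.hstack([f('t4.png',142,215,40),f('s4.png',223,265,40)]))
E
```

```text
pos [500.9 248.3 188.8] yaw -1.52 tilt 0.09 shift [ 0.1  6.2 -1.2] turn -0.02 F [-0.3  0.3 -0.8] w 10.9 g 59.1 t 6.15
```

View pics/c4.png

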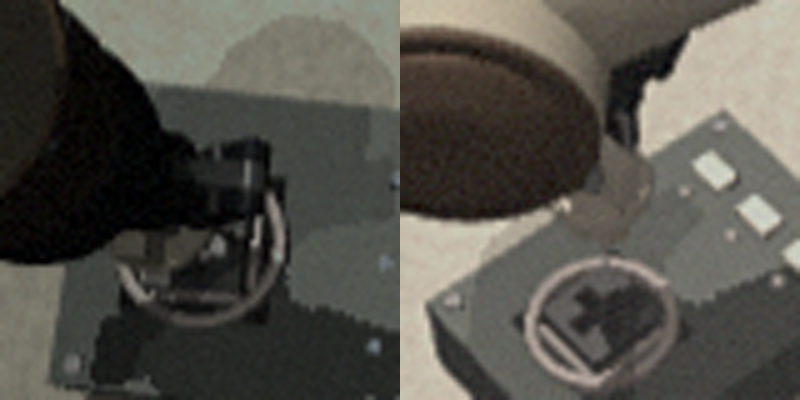

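```bash
python3 -m pendant '[[0,0.0062,0,0,0,0,0],[0,0,0.02,0,0,0,0],[0,0,0.015,0,0,0,0],[0,0,0.005,0,0,0,0],[0,0,0,0,0,0,0],[0,0,0,0,0,0,0]]' >/dev/null
python3 - <<'E'
from h import *
to(501,254.5,146,-1.5)
p=arm.read_state()['position']
s=get('side','s5.png');t=get('top','t5.png')
k=p-[0,0,40.3]
for n,q in(('tip',k-[0,0,40]),('origin',k),('hub',[501,254.3,62])): print(n,proj(s,q).round(1),proj(t,q).round(1))
f=lambda n,x,y,w:cv2.resize(cv2.imread('pics/'+n)[y-w:y+w,x-w:x+w],(400,400),interpolation=cv2.INTER_CUBIC)
cv2.imwrite('pics/c5.png',np.hstack([f('t5.png',142,220,25),f('s5.png',223,275,25)]))
E
```

```text
pos [501.9 255.5 150.1] yaw -1.48 tilt 0.08 shift [ 0.9 -1.1  4.1] turn 0.02 F [ 0.4 -0.2 -0.4] w 10.6 g 59.1 t 6.85
tip [221.6 285.8] [140.1 222.5]
origin [220.4 275.6] [135.2 219.9]
hub [222.5 287.6] [141.6 223.4]
```

View pics/c5.png

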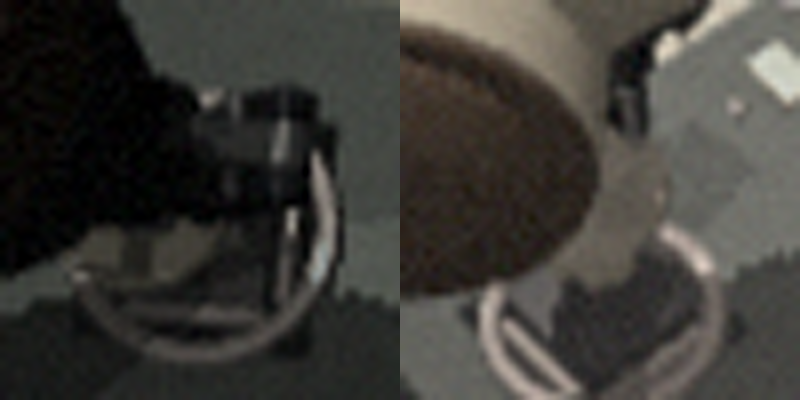

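In the side view the stem's nose is at about (223,286), directly above the cross centre at (223.2,287.5). That puts it on axis within about 1 mm. I descend in small steps and watch the force.

```bash
python3 -m pendant '[[0,0,0.005,0,0,0,0],[0,0,0.005,0,0,0,0],[0,0,0.004,0,0,0,0],[0,0,0.004,0,0,0,0],[0,0,0,0,0,0,0]]';python3 -m pendant '[[0,0,0.003,0,0,0,0],[0,0,0,0,0,0,0]]'; python3 -c "
from h import *
to(501,254.5,102.3,-1.5)"
```

```text
clock: 7.45
position: [501.0, 255.0, 130.4]
ee_rot: [0.013, 1.0, -0.001, -0.001]
contact_force: [0.5, 0.6, -1.8]
gripper_width: 10.7
grasp_force: 59.1
clock: 7.65
position: [501.3, 255.2, 128.0]
ee_rot: [0.013, 1.0, -0.0, -0.0]
contact_force: [-1.6, -0.4, -1.0]
gripper_width: 10.8
grasp_force: 59.1
pos [501.3 255.2 128. ] yaw -1.49 tilt 0.03 shift [ 0.2 -0.7 25.7] turn 0.01 F [-1.6 -0.4 -1. ] w 10.8 g 59.1 t 7.65
```

```bash
for i in 1 2; do python3 -m pendant '[[0,0,0.0015,0,0,0,0],[0,0,0.0015,0,0,0,0],[0,0,0,0,0,0,0]]' | grep -E 'pos|force'; done; python3 -m pendant '[[0,0,0.002,0,0,0,0],[0,0,0.002,0,0,0,0],[0,0,0,0,0,0,0]]'
```

```text
position: [501.3, 255.2, 125.1]
contact_force: [-0.5, -0.4, -1.5]
grasp_force: 59.1
position: [501.3, 255.2, 122.0]
contact_force: [-0.3, 0.4, -0.5]
grasp_force: 59.1
clock: 8.55
position: [501.2, 255.1, 117.9]
ee_rot: [0.013, 1.0, -0.0, -0.0]
contact_force: [-0.5, 0.1, -1.5]
gripper_width: 10.6
grasp_force: 59.1
```

The splines went in without any contact force. I push on toward home in steps.

```bash
for i in 1 2 3; do python3 -m pendant '[[0,0,0.002,0,0,0,0],[0,0,0.002,0,0,0,0],[0,0,0,0,0,0,0]]' | grep -E 'pos|force'; done; python3 -m pendant '[[0,0,0.002,0,0,0,0],[0,0,0.001,0,0,0,0],[0,0,0,0,0,0,0]]'
```

```text
position: [501.2, 255.1, 113.9]
contact_force: [-0.4, -0.8, -0.0]
grasp_force: 59.1
position: [501.6, 255.4, 110.6]
contact_force: [-0.3, -0.6, 2.5]
grasp_force: 59.5
position: [501.6, 255.4, 106.6]
contact_force: [-1.5, -0.0, 4.8]
grasp_force: 59.9
clock: 9.75
position: [501.7, 255.5, 104.0]
ee_rot: [0.013, 1.0, 0.0, 0.0]
contact_force: [-1.3, -0.6, 6.4]
gripper_width: 10.6
grasp_force: 60.0
```

```bash
for i in 1 2 3; do python3 -m pendant '[[0,0,0.001,0,0,0,0],[0,0,0,0,0,0,0],[0,0,0,0,0,0,0]]' | grep -E 'pos|contact'; done
```

```text
position: [501.7, 255.5, 103.2]
contact_force: [-1.7, -0.8, 7.4]
position: [501.7, 255.5, 102.4]
contact_force: [-0.8, -0.7, 7.4]
position: [501.7, 255.5, 102.3]
contact_force: [-2.8, -1.9, 12.2]
```

```bash
for i in 1 2; do python3 -m pendant '[[0,0,0.001,0,0,0,0],[0,0,0,0,0,0,0],[0,0,0,0,0,0,0]]' | grep -E 'pos|force'; done
python3 - <<'E'
from h import *
to(501,254.5,102.3,-1.5)
get('side','s6.png');get('top','t6.png')
f=lambda n,x,y,w:cv2.resize(cv2.imread('pics/'+n)[y-w:y+w,x-w:x+w],(400,400),interpolation=cv2.INTER_CUBIC)
cv2.imwrite('pics/c6.png',np.hstack([f('t6.png',142,220,25),f('s6.png',223,280,25)]))
E
```

```text
position: [501.7, 255.5, 102.2]
contact_force: [-6.5, -2.4, 18.2]
grasp_force: 61.8
position: [501.7, 255.5, 102.2]
contact_force: [-7.6, -2.0, 23.0]
grasp_force: 62.5
pos [501.7 255.5 102.2] yaw -1.4 tilt 0.12 shift [ 0.7 -1.  -0.1] turn 0.1 F [-7.6 -2.  23. ] w 10.7 g 62.5 t 11.25
```

View pics/c6.png

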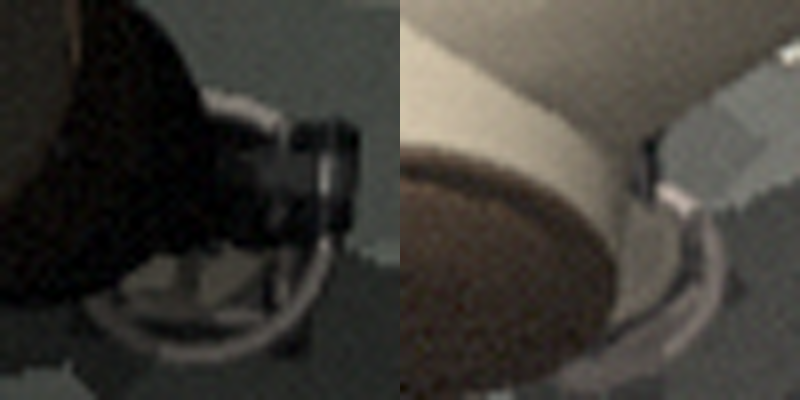

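The skirt (side crop, about (650,265)) sits on the hub inside the collar. The hard stop came at TCP z 102.2 mm, against 102.3 predicted for home, with a 23 N push. I hand in.

```bash
python3 -c "
from bench import arm
print(arm.job_done())"
```

```text
the job is handed in; nothing more can be done
None
```

The white bar-grip knob is meshed in the hub and still held pressed home with about 23 N; the job was handed in at about 11 s with no verdict returned.

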